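# Take the worn combination lock off the craft class's cash box

## Task

Take the combination lock off the cash box and stand it upright in the white tray. The code is 3 on the outer ring and 6 on the inner ring, but the inner ring is worn and lets go only somewhere between its 6 and its 7, so ease it on from the 6 while pulling up lightly until you feel the lock give. Never force the lock, set it down gently, and leave the other things on the table alone.

Things in the scene. Friction and masses are not known exactly. Their poses are not given: they have to be found in the camera images.
- lock: Steel combination lock, 48 mm high, 0.29 to 0.43 kg, coaxial parts on an upright axis. Origin: centre of underside; z up the axis. Square foot 68 mm wide, z 0 to 8; outer ring dia. 56, z 10 to 23; inner ring dia. 38, z 24 to 37; fixed cap dia. 22, z 38 to 48. Index marks: white lines on foot and cap on the -x side; the number standing at the index is the one set. Clear of the stud when raised 50 mm
- outer_mid (a point): Centre of the outer (lower, wider) dark ring, on the lock's axis at half the ring's height, 16.5 mm above the lock's underside. The ring is 13 mm high with a plain round rim. Numerals 0 to 9 on its upper face, 36 degrees apart. Turns freely both ways, no clicks. The setting is right within about 8 degrees. Grip it with only 8 to 12 N, or the lock is jammed against the box when off centre
- inner_mid (a point): Centre of the inner (upper, narrower) ring, on the lock's axis, 30.5 mm above the lock's underside; 13 mm high, no clicks. Worn: it lets go not at its 6 but 6 to 31 degrees (0.10 to 0.55 rad) past it towards the 7, within about 3 degrees, differently each time. Pull it up with 4 to 8 N over the weight and turn on slowly from the 6: when that pull drops it has let go: turn no further, lift off
- stud_foot (a point): Foot of the upright toothed stud inside the lock, on top of the hasp plate, fixed to the box; z up, x to the box's back. The lock's foot sits here in an 8 mm high square rim with 1 mm to spare each way, which stops it turning. Lifting: 1.5 mm free if the outer ring is wrong, 3.5 mm if only the inner is; then the stud pulls back, sprung, 2 N per mm. Over 20 N between lock and box is forcing
- outer_ring (a joint): Angle of the lock's outer (lower, wider) ring against the foot, rad: the number at the index times 0.628, so 0 = number 0, 1.885 = number 3. Grows when turned anticlockwise seen from above. Starts between 2.3 and 3.2
- inner_ring (a joint): Angle of the inner (upper, narrower) ring against the foot, the same way: 3.770 = number 6, 4.398 = number 7. Grows when turned anticlockwise seen from above. Starts between 2.9 and 3.4
- cash_box: Heavy grey steel cash box, 180 (x) x 250 (y) x 90 mm, does not shift. Origin: centre of its underside; z up, front to -x. The lock stands on the steel hasp plate on its lid, 45 mm in front of the centre (x = -45 mm, y = 0), plate top at z = 93 mm. A folded carrying handle lies on the lid behind the lock, up to 100 mm high.
- tray: Open white plastic tray, 170 (x) x 230 (y) x 30 mm, walls 4 mm, fixed. Origin: centre of its underside; inner floor 4 mm (z) above it. The lock is to stand on this floor.
- tape_roll: Roll of black tape, 68 mm in diameter, 19 mm high, lying on the box's lid behind the lock; to be left alone. Origin: centre of its underside.
- scissors: Red-handled scissors, 185 mm long, lying on the table before the box and tray; to be left alone. Origin near the pivot.
- stapler: Blue stapler, 130 mm long, lying on the table behind the box and tray; to be left alone.
- pinecone: Pine cone, 58 mm in diameter, 56 mm high, standing on the table behind the box and tray; to be left alone.
There are look-alikes about, which are no part of the job. What is shaped like the lock but pink is not meant.

How it is judged:
On the way, in this order (a step that is already met when the one before it is completed fails the run):
1. the outer ring is set to 3 (value of joint outer_ring between 1.685 and 2.085 rad), for 0.2 s.
2. the lock has let go and is lifted clear off the box's stud (z of lock in the frame of cash_box above 0.143 m), for 0.1 s.
At the end, for the whole second after the job is handed in: the lock stands upright (within 3.5 degrees) and still with its foot on the tray's floor (within 3 mm), let go (x of lock in the frame of tray between -0.085 and 0.085 m and y of lock in the frame of tray between -0.115 and 0.115 m and z of lock in the frame of tray between 0.001 and 0.007 m and angle between lock's own z axis and vertical below 0.06 rad and linear speed of lock below 0.02 m/s); the robot touches nothing.
It fails at once if the lock is forced: more than 20 N between the lock and the box (contact force between lock and cash_box above 20 N).
It fails at once if the lock is dropped or slammed into the tray (more than 40 N) (contact force between lock and tray above 40 N).
It fails at once if a bystander is moved more than 20 mm (distance of any of tape_roll, scissors, stapler, pinecone from where it was at the start of the episode above 0.02 m).
It also fails if it takes over 72 s, if anything falls off the work surface, if the arm or the gripper's body presses on something with over 40 N, if the wrist force passes 120 N, or if a joint passes its speed limit or range.

## Robot

A 6-joint arm with a two-finger parallel gripper is mounted at the origin on the work surface. World frame = base frame: x ahead of the robot, y to its left, z up, the work surface at z = 0. Lengths are in m, angles in rad, forces in N, time in s.
With the tool pointing down it reaches from about 0.375 to 0.925 m from the base axis. Payload 5.7 kg.
Tool frame: the origin (TCP) lies midway between the tips of the shut fingers; the grasp point (between the pads) lies r.hold_point_z behind it (r.hold_point_z is the distance from the TCP to the grasp point, in m); z points along the fingers, y is the direction in which the jaws open and shut (so a half turn about z gives the same grasp; the last joint's range is limited). The gripper opens to 88 mm and grips with 3 to 60 N. Pads are 20 mm wide; open, the fingers measure 115 mm over their backs; the gripper's body (75 mm by 178 mm) begins 61 mm behind the grasp point.
Start: joints at [-1.271, 0.359, 1.51, -0, 1.272, -0.115], TCP at [0.242, -0.549, 0.223] pointing down, gripper open.
Joint ranges: [-2.97, 2.97], [-1.01, 2.36], [0.21, 2.38], [-0.96, 4.11], [0.2, 2.71], [-2.98, 2.98]. Speed limits (rad/s): [2.39, 2.39, 3.14, 3.14, 3.14, 3.14].

## Interface

Orientations are given as a rotation vector (axis times angle).
In Python, from workcell import r gives the robot as it stands.
- The arm moves only by the tool move_arm, never from a script. Its argument "targets" is a list that holds one entry, the list of rows, each a list of 5 numbers: the shift along the tool's x, y, z in m, then the turn about the tool's z in degrees, then the finger opening in m, from 0 to 0.0878. A call has exactly 5 rows; each row is the pose to reach, as a shift and turn from the pose measured when the call began, along the tool's axes at that moment; what a row does not reach only later rows make up. A row lasts 1/10 s, in which the tool goes at most 50 mm and 8.59 degrees, less where a joint would pass 70% of its speed; a pose out of reach is approached as far as the arm can. A call with a gripper value outside its range is refused whole. The fingers move at their own pace and stop on an object; "grip_force" is the grip in N (left out, the last holds). Time passes only in rows, so rows that repeat a pose let the fingers close, or fill a call up. It gives the time, the measured TCP pose, the force and the opening at its end, in the units of the state.
- r.observe(): the state, without advancing time (a new reading comes with each control period).
- r.snapshot(name): name is "side" or "top" or "wrist"; returns the picture (400x640x3 uint8, red, green, blue); there is no depth.
- r.camera_info(name): a dict with "camera_matrix" (3x3 intrinsics, pixels), "camera_from_world" (4x4, takes a point from world to camera coordinates); the wrist camera has in their place "hand_eye" (4x4, takes a point from camera to tool coordinates, whose origin is the TCP and whose axes are the flange's). Camera axes: x right, y down, z forward; pixel columns grow to the right and rows downward; lengths in m; the calibration is good to about 2 mm. A picture is of the moment at which its call begins: read the wrist's pose just before it. camera_info takes no time and is no camera call.
- r.job_done(): hands the job in, once; it reports no verdict.
The state is a dict: "t": time; "q": joint angles; "qvel": joint speeds; "joint_torque": joint torques, N m; "position": TCP position; "tool_rot": TCP orientation; "wrist_force": force on the tool from outside, world axes, zero at the start; "wrist_torque": the same for the moment, N m; "opening": finger opening in m.
Only numpy, scipy, OpenCV 4.12 (cv2) and the standard library are available. Lean on these libraries where they do the work, as an engineer would, in place of code of your own. Each camera call takes 0.05 s, during which the arm holds its last target. There are 200 camera calls.

## Working session

There is one attempt and no reset: what is moved stays moved. The work goes in short steps, Python scripts to look and compute and a tool call to move; the robot and the scene stay as the last step left them, time stands still between calls to the robot, and variables do not carry over. Pictures are saved under pics/ and viewed, on a budget of 10 in all, crops included, one or two more only if the job needs it, and the job is handed in when it is done.

Besides the shell and the picture viewer there is one more tool, called after "Request:" as a command line: name --argument value ..., lists and objects as JSON in quotes. move_arm: Moves the arm, as the interface text tells. Its arguments: {"type":"object","properties":{"targets":{"type":"array","items":{"type":"array","items":{"type":"array","items":{"type":"number"}}}},"grip_force":{"type":"number"}},"required":["targets"]}

```bash
mkdir -p pics; ls; python3 - <<'E'
from workcell import r
import cv2,numpy as np
s=r.observe();print(s, r.hold_point_z)
for n in("top","side"):
    im=r.snapshot(n);cv2.imwrite(f"pics/{n}1.png",im[:,:,::-1]);c=r.camera_info(n);print(n,np.array(c["camera_matrix"]).round(1).tolist(),np.array(c["camera_from_world"]).round(4).tolist())
print(r.camera_info("wrist"))
E
```

```text
pics
{'t': 0.0, 'q': array([-1.27111536e+00,  3.59488680e-01,  1.51141338e+00, -4.63042278e-05,
        1.27253600e+00, -1.15119383e-01]), 'qvel': array([-0.00019423, -0.00047496,  0.00062147,  0.00130118,  0.00101056,
        0.00044281]), 'joint_torque': array([-2.02555675e-04, -5.15369833e+01, -2.70727998e+01,  6.71486836e-02,
        3.49170249e-02, -1.56717783e-04]), 'position': array([ 0.24156371, -0.54846144,  0.22182659]), 'tool_rot': array([-3.07246835e+00, -6.46549155e-01,  3.36131252e-04]), 'wrist_force': array([ 0.34516991,  0.24599692, -0.43411036]), 'wrist_torque': array([-0.01677103,  0.01862815, -0.00641669]), 'opening': 0.08748977516720113} 0.0187
top [[441.4, 0.0, 323.0], [0.0, 441.4, 196.1], [0.0, 0.0, 1.0]] [[0.0288, -0.9996, -0.0015, -0.0241], [-0.9969, -0.0286, -0.0739, 0.5762], [0.0738, 0.0037, -0.9973, 1.3464], [0.0, 0.0, 0.0, 1.0]]
side [[458.6, 0.0, 315.9], [0.0, 458.6, 192.5], [0.0, 0.0, 1.0]] [[-0.9305, -0.366, 0.0145, 0.4958], [-0.253, 0.6136, -0.748, 0.2311], [0.2649, -0.6997, -0.6635, 1.0247], [0.0, 0.0, 0.0, 1.0]]
{'camera_matrix': array([[332.3924643 ,   0.        , 316.64261739],
       [  0.        , 332.3924643 , 195.95279982],
       [  0.        ,   0.        ,   1.        ]]), 'hand_eye': array([[-1.26205649e-04, -9.69492452e-01, -2.45121132e-01,
         6.49824185e-02],
       [ 9.99999910e-01, -2.21514175e-04,  3.61252747e-04,
        -6.93861563e-04],
       [-4.04529617e-04, -2.45121064e-01,  9.69492393e-01,
        -1.62510352e-01],
       [ 0.00000000e+00,  0.00000000e+00,  0.00000000e+00,
         1.00000000e+00]])}
```

View pics/top1.png

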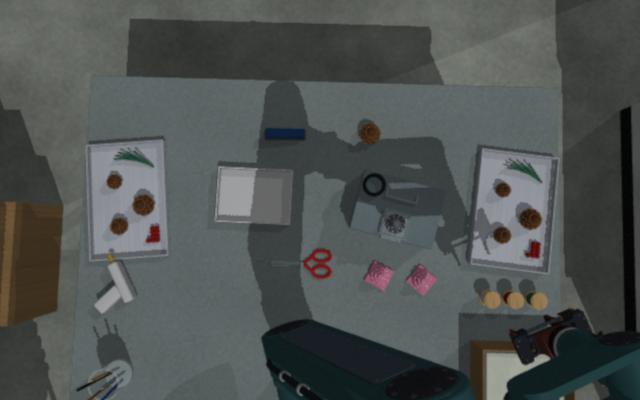

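View pics/side1.png

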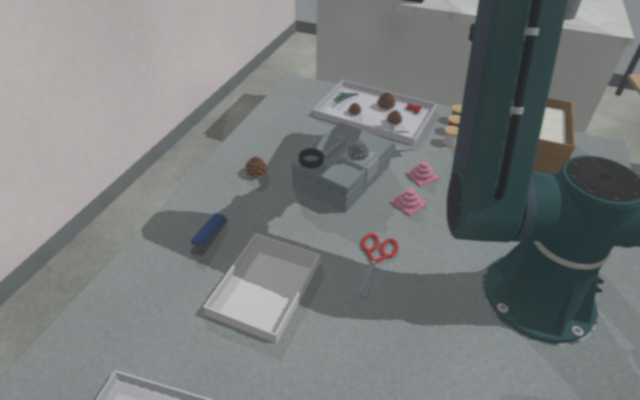

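The top view shows the lock at about (395,224) on the box, the tape at (374,185) and the tray centred near (254,195). The pink look-alikes are at (379,275) and (421,279).

```bash
cat > h.py <<'E'
from workcell import r
import cv2,numpy as np
from scipy.spatial.transform import Rotation as R
def cam(n):
    c=r.camera_info(n);K=np.array(c["camera_matrix"])
    if n!="wrist": return K,np.array(c["camera_from_world"])
    s=r.observe();T=np.eye(4);T[:3,:3]=R.from_rotvec(s["tool_rot"]).as_matrix();T[:3,3]=s["position"]
    return K,np.linalg.inv(T@np.array(c["hand_eye"]))
def back(K,T,uv,z):
    d=T[:3,:3].T@np.linalg.inv(K)@[*uv,1];o=-T[:3,:3].T@T[:3,3]
    return o+d*(z-o[2])/d[2]
def proj(K,T,p):
    q=K@(T[:3,:3]@np.array(p)+T[:3,3]);return q[:2]/q[2]
def st():
    s=r.observe();M=R.from_rotvec(s["tool_rot"]).as_matrix()
    print("t",round(s["t"],2),"pos",s["position"].round(4),"xaxis yaw",np.degrees(np.arctan2(M[1,0],M[0,0])).round(2),"z",M[:,2].round(4),"q",s["q"].round(3),"F",s["wrist_force"].round(2),"T",s["wrist_torque"].round(3),"op",round(s["opening"],4));return s,M
E
python3 - <<'E'
from h import *
K,T=cam("top")
for n,uv,z in[("lock",(395,224),.141),("tape",(374,185),.11),("tray",(254,195),.02),("boxFL",(349,237),.09),("boxBL",(362,173),.09),("boxFR",(436,247),.09),("boxBR",(445,188),.09)]:print(n,back(K,T,uv,z).round(3))
st()
im=cv2.imread("pics/top1.png")
cv2.imwrite("pics/c1.png",cv2.resize(im[140:300,190:470],None,fx=2.8,fy=2.8,interpolation=cv2.INTER_CUBIC))
E
```

```text
lock [ 0.495 -0.213  0.141]
tape [ 0.607 -0.155  0.11 ]
tray [0.574 0.207 0.02 ]
boxFL [ 0.454 -0.087  0.09 ]
boxBL [ 0.643 -0.121  0.09 ]
boxFR [ 0.432 -0.342  0.09 ]
boxBR [ 0.606 -0.366  0.09 ]
t 0.1 pos [ 0.2416 -0.5485  0.2219] xaxis yaw 23.76 z [-5.0e-04  1.6e-03 -1.0e+00] q [-1.271  0.359  1.511 -0.     1.272 -0.115] F [ 0.21 -0.22  0.36] T [ 0.021  0.055 -0.036] op 0.0877
```

View pics/c1.png

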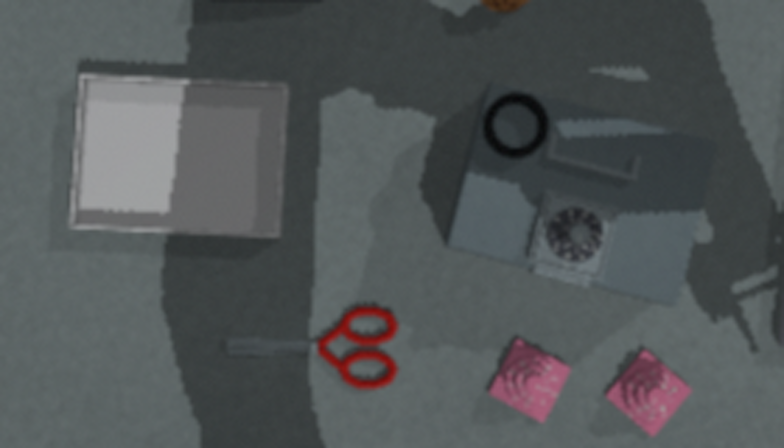

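Request:
move_arm --targets '[[[0.04, -0.022, 0, 7, 0.0878], [0.08, -0.044, 0, 14, 0.0878], [0.12, -0.066, 0, 21, 0.0878], [0.16, -0.088, 0, 28, 0.0878], [0.2, -0.11, 0, 35, 0.0878]]]' --grip_force 10

```text
t: 0.6
position: [0.3809, -0.3655, 0.2218]
tool_rot: [-3.124, 0.316, 0.001]
wrist_force: [0.5, -1.0, -0.6]
opening: 0.0878
```

```bash
python3 - <<'E'
from h import *
s,M=st()
print((M.T@(np.array([.496,-.214,.2])-s["position"])).round(4))
E
```

```text
t 0.6 pos [ 0.3809 -0.3655  0.2218] xaxis yaw -11.55 z [-7.0e-04  2.1e-03 -1.0e+00] q [-8.960e-01  2.570e-01  1.664e+00  1.000e-03  1.222e+00  8.760e-01] F [ 0.47 -1.05 -0.6 ] T [ 0.029 -0.013 -0.008] op 0.0878
[ 0.0824 -0.1714  0.0221]
```

Request:
move_arm --targets '[[[0.02, -0.043, 0.005, 1, 0.0878], [0.041, -0.086, 0.01, 2, 0.0878], [0.062, -0.129, 0.016, 2, 0.0878], [0.0824, -0.1714, 0.022, 2, 0.0878], [0.0824, -0.1714, 0.022, 2, 0.0878]]]'

```text
t: 1.1
position: [0.4979, -0.2092, 0.199]
tool_rot: [-3.116, 0.362, 0.003]
wrist_force: [-0.5, 0.5, 0.1]
opening: 0.0878
```

```bash
python3 - <<'E'
from h import *
s,M=st()
K,T=cam("wrist");im=r.snapshot("wrist")[:,:,::-1]
p=proj(K,T,[.496,-.214,.141]);print(p)
cv2.imwrite("pics/w1.png",im)
u,v=p.round().astype(int);x0=max(u-70,0);y0=max(v-60,0);c=im[y0:y0+120,x0:x0+140];print(x0,y0)
cv2.imwrite("pics/w1c.png",cv2.resize(c,None,fx=5,fy=5,interpolation=cv2.INTER_CUBIC))
E
```

```text
t 1.1 pos [ 0.4979 -0.2092  0.199 ] xaxis yaw -13.25 z [-0.0012  0.0048 -1.    ] q [-0.528  0.298  1.667  0.004  1.18   1.272] F [-0.53  0.47  0.14] T [ 0.014 -0.004 -0.005] op 0.0878
[323.77177688 209.74087937]
254 150
```

View pics/w1c.png

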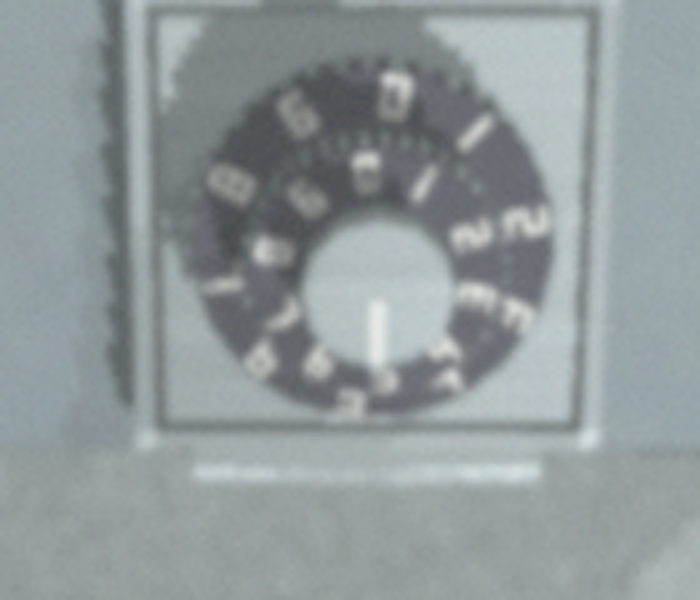

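```bash
python3 - <<'E'
from h import *
K,T=cam("wrist")
O=[(395,97),(475,132),(525,224),(516,316),(447,382),(350,402),(262,362),(222,287),(232,186),(297,115)]
I=[(367,172),(425,184),(472,235),(474,296),(443,350),(385,381),(318,362),(285,317),(272,250),(307,198)]
px=lambda c:(254+(c[0]-2)/5,150+(c[1]-2)/5)
bp=lambda c,z:back(K,T,px(c),z)[:2]
cap=bp((377,293),.141);i0=bp((377,303),.141);i1=bp((377,363),.141)
print("cap",cap,"index dir",np.degrees(np.arctan2(*(i1-i0)[::-1])))
f=[bp(c,.101) for c in[(152,10),(600,10),(580,428),(160,428)]]
print("foot",np.mean(f,0),[np.linalg.norm(f[k]-f[k-1]).round(4) for k in range(4)],"yaw", [np.degrees(np.arctan2(*(f[k]-f[k-1])[::-1])).round(1) for k in range(4)])
for n,P,z in(("outer",O,.116),("inner",I,.130)):
    p=np.array([bp(c,z) for c in P]);c=p.mean(0);d=p-c
    a=np.degrees(np.unwrap(np.arctan2(d[:,1],d[:,0])))
    ph=a+36*np.arange(10)   # angle of numeral 0, numbers clockwise
    print(n,c.round(4),"r",np.linalg.norm(d,axis=1).round(4),"phase0",ph.round(1),ph.mean().round(2))
E
```

```text
cap [ 0.49488599 -0.22009394] index dir 167.24044945154012
foot [ 0.49428034 -0.22066151] [np.float64(0.0696), np.float64(0.0701), np.float64(0.0696), np.float64(0.0701)] yaw [np.float64(-13.6), np.float64(-103.3), np.float64(166.4), np.float64(76.8)]
outer [ 0.494 -0.22 ] r [0.0242 0.0242 0.0237 0.0245 0.0241 0.0245 0.0245 0.0237 0.0237 0.0241] phase0 [-20.9 -16.6 -20.5 -19.8 -19.8 -20.9 -21.1 -17.7 -21.2 -21. ] -19.96
inner [ 0.4943 -0.22  ] r [0.0154 0.0153 0.0152 0.0148 0.0152 0.0162 0.0156 0.0145 0.0153 0.0151] phase0 [-8.6 -4.8 -7.9 -7.4 -7.7 -7.5 -9.1 -5.4 -9.6 -8.8] -7.68
```

Request:
move_arm --targets '[[[0, 0.002, 0, -8, 0.0878], [0, 0.004, 0, -16, 0.0878], [0, 0.006, 0, -24, 0.0878], [0, 0.007, 0, -32, 0.0878], [0, 0.007, 0, -40, 0.0878]]]'

```text
t: 1.65
position: [0.494, -0.2197, 0.1992]
tool_rot: [-3.052, -0.732, 0.003]
wrist_force: [0.0, 0.4, 0.3]
opening: 0.0878
```

```bash
cat >> h.py <<'E'
def to(p,yaw):
    s,M=st();y=np.degrees(np.arctan2(M[1,0],M[0,0]))
    print("shift mm",(M.T@(np.array(p)-s["position"])*1000).round(2),"turn",round(y-yaw,2))
E
python3 -c "
from h import *
to([.4943,-.2202,.18],53)"
```

```text
t 1.65 pos [ 0.494  -0.2197  0.1992] xaxis yaw 26.97 z [-0.0027  0.0028 -1.    ] q [-5.470e-01  2.990e-01  1.665e+00  1.000e-03  1.181e+00  5.530e-01] F [0.01 0.4  0.28] T [-0.003  0.048 -0.049] op 0.0878
shift mm [ 0.02  0.64 19.21] turn -26.03
```

Request:
move_arm --targets '[[[0, 0.0006, 0.005, -8, 0.0878], [0, 0.0006, 0.01, -16, 0.0878], [0, 0.0006, 0.015, -24, 0.0878], [0, 0.0006, 0.0192, -26, 0.0878], [0, 0.0006, 0.0192, -26, 0.0878]]]'

```text
t: 2.15
position: [0.493, -0.2212, 0.1794]
tool_rot: [-2.809, -1.397, 0.004]
wrist_force: [-0.1, 0.2, -0.4]
opening: 0.0881
```

```bash
python3 - <<'E'
from h import *
s,M=st()
K,T=cam("wrist");im=r.snapshot("wrist")[:,:,::-1].copy()
def circ(im,rad,z,col):
    a=np.linspace(0,2*np.pi,60);q=np.array([proj(K,T,[.4943+rad*np.cos(t),-.2202+rad*np.sin(t),z]) for t in a])
    cv2.polylines(im,[np.round((q-[x0,y0]+.5)*5-.5).astype(int)],True,col,1)
p=proj(K,T,[.4943,-.2202,.141]);u,v=p.round().astype(int);x0=u-75;y0=v-60
c=cv2.resize(im[y0:y0+120,x0:x0+150],None,fx=5,fy=5,interpolation=cv2.INTER_CUBIC);print(x0,y0,p)
circ(c,.011,.141,(0,0,255));circ(c,.028,.116,(0,255,0))
cv2.imwrite("pics/w2c.png",c)
E
```

```text
t 2.15 pos [ 0.493  -0.2212  0.1794] xaxis yaw 52.89 z [-0.0042  0.0031 -1.    ] q [-5.500e-01  3.210e-01  1.688e+00  1.000e-03  1.138e+00  9.800e-02] F [-0.09  0.17 -0.37] T [-0.046 -0.064  0.028] op 0.0881
245 156 [319.72184407 216.00221736]
```

View pics/w2c.png

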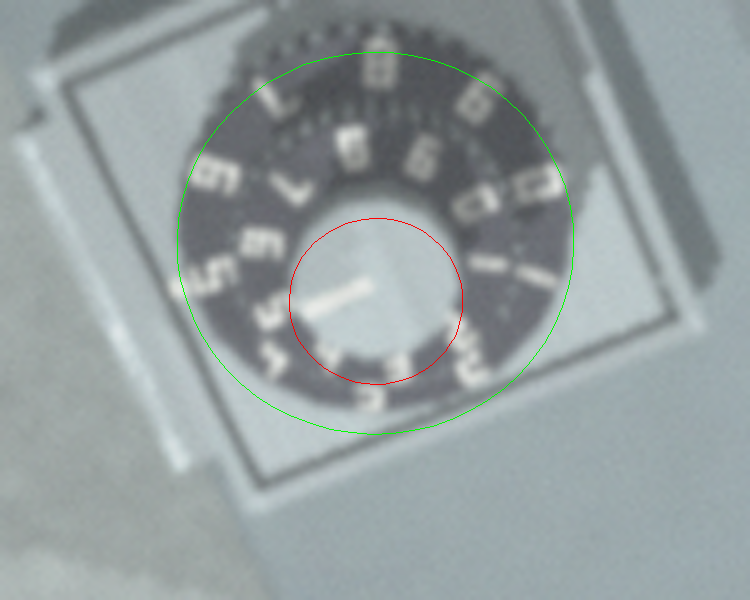

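```bash
python3 - <<'E'
from h import *
c=r.camera_info("wrist");K=np.array(c["camera_matrix"]);H=np.array(c["hand_eye"])
def TT(p,rv):
    T=np.eye(4);T[:3,:3]=R.from_rotvec(rv).as_matrix();T[:3,3]=p;return np.linalg.inv(T@H),T[:3,:3]
T2,M2=TT([.493,-.2212,.1794],[-2.809,-1.397,.004]);T1,M1=TT([.4979,-.2092,.199],[-3.116,.362,.003])
O2=[(537,184),(537,275),(470,372),(370,398),(272,362),(208,278),(214,174),(273,100),(380,64),(477,98)]
I2=[(474,204),(488,264),(458,335),(398,366),(328,357),(270,311),(262,242),(292,189),(352,148),(423,157)]
O1=[(395,97),(475,132),(525,224),(516,316),(447,382),(350,402),(262,362),(222,287),(232,186),(297,115)]
I1=[(367,172),(425,184),(472,235),(474,296),(443,350),(385,381),(318,362),(285,317),(272,250),(307,198)]
def ctr(P,T,x0,y0,z): 
    p=np.array([back(K,T,(x0+(a-2)/5,y0+(b-2)/5),z)[:2] for a,b in P]);d=p-p.mean(0);return p.mean(0),np.linalg.norm(d,axis=1).mean()
for n,A,B,z in(("o",O1,O2,.116),("i",I1,I2,.130)):
    a,ra=ctr(A,T1,254,150,z);b,rb=ctr(B,T2,245,156,z)
    # P + M e = meas
    S=np.vstack([np.hstack([np.eye(2),M1[:2,:2]]),np.hstack([np.eye(2),M2[:2,:2]])])
    x=np.linalg.solve(S,np.r_[a,b]);print(n,a.round(4),ra.round(4),b.round(4),rb.round(4),"P",x[:2].round(4),"e",x[2:].round(4))
E
python3 -c "
from h import *
to([.4943,-.2202,.18],53)"
```

```text
o [ 0.4963 -0.216 ] 0.0241 [ 0.4955 -0.2183] 0.0242 P [ 0.4977 -0.2177] e [-0.0017 -0.0013]
i [ 0.4966 -0.2161] 0.0152 [ 0.4958 -0.2181] 0.0152 P [ 0.4977 -0.2177] e [-0.0015 -0.0013]
t 2.2 pos [ 0.4933 -0.2211  0.1798] xaxis yaw 52.82 z [-0.0036  0.0029 -1.    ] q [-5.500e-01  3.210e-01  1.687e+00  1.000e-03  1.138e+00  9.900e-02] F [ 0.22 -0.14  0.69] T [-0.013 -0.066 -0.066] op 0.0877
shift mm [ 1.33  0.21 -0.2 ] turn -0.18
```

Request:
move_arm --targets '[[[0.003, 0.001, 0, 0, 0.0878], [0.0054, 0.0014, 0.015, 0, 0.0878], [0.0054, 0.0014, 0.035, 0, 0.0878], [0.0054, 0.0014, 0.05, 0, 0.0878], [0.0054, 0.0014, 0.06, 0, 0.0878]]]' --grip_force 8

```text
t: 2.7
position: [0.4972, -0.2175, 0.119]
tool_rot: [-2.81, -1.394, 0.004]
wrist_force: [-0.3, 0.4, 0.5]
opening: 0.0878
```

```bash
python3 -c "
from h import *
to([.4977,-.2177,.105],53)"
```

```text
t 2.7 pos [ 0.4972 -0.2175  0.119 ] xaxis yaw 52.77 z [-0.0043  0.0032 -1.    ] q [-5.400e-01  3.980e-01  1.746e+00  1.000e-03  1.003e+00  1.090e-01] F [-0.3   0.43  0.49] T [-0.009 -0.023  0.039] op 0.0878
shift mm [ 0.18  0.57 14.  ] turn -0.23
```

Request:
move_arm --targets '[[[0.0002, 0.0005, 0.006, 0, 0.0878], [0.0002, 0.0005, 0.011, 0, 0.08], [0.0002, 0.0005, 0.014, 0, 0.072], [0.0002, 0.0005, 0.014, 0, 0.066], [0.0002, 0.0005, 0.014, 0, 0.06]]]'

```text
t: 3.2
position: [0.4979, -0.2178, 0.1054]
tool_rot: [-2.811, -1.394, 0.003]
wrist_force: [0.1, 0.1, -0.3]
opening: 0.062
```

```bash
python3 -c "
from h import *
to([.4977,-.2177,.105],53)"
```

```text
t 3.2 pos [ 0.4979 -0.2178  0.1054] xaxis yaw 52.77 z [-0.0037  0.0028 -1.    ] q [-5.400e-01  4.170e-01  1.757e+00  1.000e-03  9.720e-01  1.100e-01] F [ 0.08  0.13 -0.33] T [-0.016 -0.023  0.04 ] op 0.062
shift mm [-0.07 -0.25  0.37] turn -0.23
```

Request:
move_arm --targets '[[[0, 0, 0, 0, 0.059], [0, 0, 0, 0, 0.058], [0, 0, 0, 0, 0.057], [0, 0, 0, 0, 0.055], [0, 0, 0, 0, 0.053]]]'

```text
t: 3.7
position: [0.4978, -0.2177, 0.1055]
tool_rot: [-2.81, -1.394, 0.003]
wrist_force: [-1.3, 0.8, 2.2]
opening: 0.0556
```

```bash
python3 -c "
from h import *
to([.4977,-.2177,.105],53)"
```

```text
t 3.7 pos [ 0.4978 -0.2177  0.1055] xaxis yaw 52.77 z [-0.0039  0.003  -1.    ] q [-5.400e-01  4.170e-01  1.757e+00  1.000e-03  9.720e-01  1.100e-01] F [-1.3   0.8   2.19] T [ 0.14   0.145 -0.056] op 0.0556
shift mm [-0.09 -0.07  0.54] turn -0.23
```

Request:
move_arm --targets '[[[0, 0, 0, 5, 0.053], [0, 0, 0, 11, 0.053], [0, 0, 0, 17, 0.053], [0, 0, 0, 23, 0.053], [0, 0, 0, 28, 0.053]]]'

```text
t: 4.2
position: [0.4978, -0.2177, 0.1056]
tool_rot: [-3.066, -0.667, 0.005]
wrist_force: [0.0, 0.9, 1.3]
opening: 0.0554
```

```bash
python3 -c "
from h import *
to([.4977,-.2177,.105],-12)"
```

```text
t 4.2 pos [ 0.4978 -0.2177  0.1056] xaxis yaw 24.54 z [-0.0038  0.0029 -1.    ] q [-5.400e-01  4.170e-01  1.757e+00  1.000e-03  9.720e-01  6.020e-01] F [0.04 0.86 1.31] T [0.011 0.058 0.033] op 0.0554
shift mm [-0.14 -0.04  0.55] turn 36.54
```

Request:
move_arm --targets '[[[0, 0, 0, 8, 0.053], [0, 0, 0, 16, 0.053], [0, 0, 0, 24, 0.053], [0, 0, 0, 31, 0.053], [0, 0, 0, 36.6, 0.053]]]'

```text
t: 4.7
position: [0.4978, -0.2177, 0.1056]
tool_rot: [-3.121, 0.337, 0.006]
wrist_force: [0.1, -0.5, 1.2]
opening: 0.0558
```

```bash
python3 -c "
from h import *
to([.4977,-.2177,.105],-12)"
```

```text
t 4.7 pos [ 0.4978 -0.2177  0.1056] xaxis yaw -12.33 z [-0.0038  0.0029 -1.    ] q [-5.400e-01  4.170e-01  1.757e+00  1.000e-03  9.720e-01  1.246e+00] F [ 0.14 -0.55  1.2 ] T [0.155 0.006 0.021] op 0.0558
shift mm [-0.14 -0.01  0.55] turn -0.33
```

Request:
move_arm --targets '[[[0, 0, 0, 0, 0.053], [0, 0, 0, 0, 0.07], [0, 0, 0, 0, 0.0878], [0, 0, 0, 0, 0.0878], [0, 0, -0.01, 0, 0.0878]]]'

```text
t: 5.2
position: [0.4969, -0.2172, 0.1148]
tool_rot: [-3.12, 0.336, 0.01]
wrist_force: [-0.1, 0.3, -0.2]
opening: 0.0842
```

Request:
move_arm --targets '[[[0, 0, -0.02, 0, 0.0878], [0, 0, -0.04, 0, 0.0878], [0, 0, -0.06, 0, 0.0878], [0, 0, -0.065, 0, 0.0878], [0, 0, -0.065, 0, 0.0878]]]'

```text
t: 5.7
position: [0.498, -0.2179, 0.1809]
tool_rot: [-3.121, 0.336, 0.007]
wrist_force: [0.2, 1.2, -0.7]
opening: 0.0881
```

```bash
python3 - <<'E'
from h import *
s,M=st()
K,T=cam("wrist");im=r.snapshot("wrist")[:,:,::-1].copy();np.savez("w3.npz",K=K,T=T,M=M)
p=proj(K,T,[.4977,-.2177,.141]);u,v=p.round().astype(int);x0=u-75;y0=v-60
c=cv2.resize(im[y0:y0+120,x0:x0+150],None,fx=5,fy=5,interpolation=cv2.INTER_CUBIC);print(x0,y0,p)
cv2.imwrite("pics/w3c.png",c)
E
```

```text
t 5.7 pos [ 0.498  -0.2179  0.1809] xaxis yaw -12.28 z [-0.004  0.003 -1.   ] q [-5.400e-01  3.240e-01  1.680e+00  1.000e-03  1.143e+00  1.245e+00] F [ 0.22  1.21 -0.65] T [0.009 0.036 0.012] op 0.0881
241 157 [315.93637496 217.06274403]
```

View pics/w3c.png

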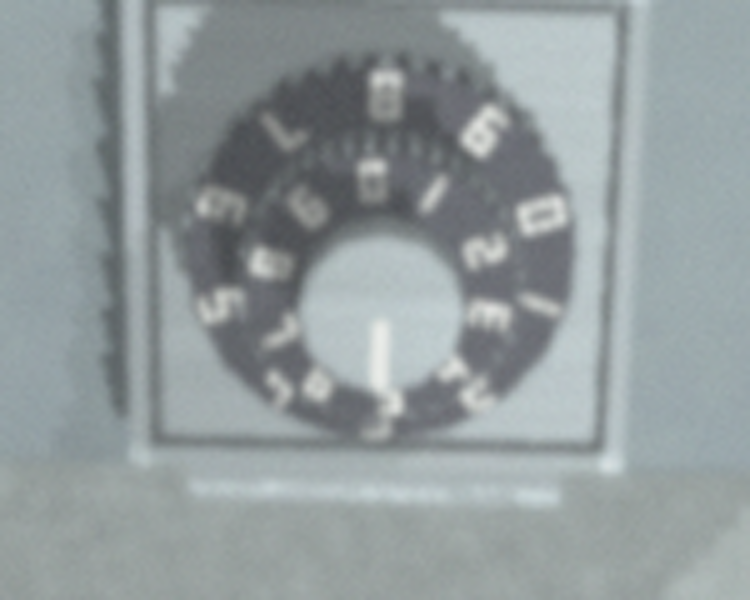

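The 3 of the outer ring now stands at the index, at about (376,430) against 380. The inner 5 is slightly right of it, at (388,408).

```bash
python3 - <<'E'
from h import *
d=np.load("w3.npz");K,T,M=d["K"],d["T"],d["M"]
O=[(542,214),(540,306),(476,395),(376,430),(280,390),(220,306),(220,206),(285,130),(384,95),(485,130)]
I=[(373,181),(433,195),(485,250),(489,317),(454,371),(388,410),(317,388),(279,332),(269,264),(308,210)]
bp=lambda c,z:back(K,T,(241+(c[0]-2)/5,157+(c[1]-2)/5),z)[:2]
f=[bp(c,.101) for c in[(150,5),(628,10),(602,446),(157,440)]]
yaw=np.mean([np.degrees(np.arctan2(*(f[(k+1)%4]-f[k])[::-1]))-a for k,a in((0,-90),(1,-180),(2,-270))]);print("foot",np.mean(f,0).round(4),f)
i0,i1=bp((380,323),.141),bp((380,385),.141);idx=np.degrees(np.arctan2(*(i1-i0)[::-1]));print("idx",idx)
for n,P,z in(("outer",O,.116),("inner",I,.130)):
    p=np.array([bp(c,z) for c in P]);c=p.mean(0);e=p-c
    a=np.degrees(np.unwrap(np.arctan2(e[:,1],e[:,0])))+36*np.arange(10)
    print(n,c.round(4),(c-M[:2,:2]@[-.0016,-.0013]).round(4),np.linalg.norm(e,axis=1).mean().round(4),"value",((np.median(a)-166.6)%360).round(1),((np.median(a)-idx)%360).round(1))
E
```

```text
foot [ 0.4956 -0.2182] [array([ 0.53656588, -0.19213684]), array([ 0.52100256, -0.26023774]), array([ 0.4544496 , -0.24418756]), array([ 0.47019595, -0.17639551])]
idx 167.71434740597422
outer [ 0.4955 -0.2177] [ 0.4968 -0.2193] 0.0242 value 108.0 106.8
inner [ 0.4954 -0.2176] [ 0.4967 -0.2192] 0.0154 value 185.2 184.1
```

Request:
move_arm --targets '[[[0, 0, 0.015, 0, 0.0878], [0, 0, 0.035, 0, 0.075], [0, 0, 0.05, 0, 0.065], [0, 0, 0.058, 0, 0.055], [0, 0, 0.062, 0, 0.05]]]' --grip_force 8

```text
t: 6.25
position: [0.496, -0.2167, 0.1164]
tool_rot: [-3.119, 0.335, 0.013]
wrist_force: [-0.1, -0.2, -0.0]
opening: 0.059
```

Request:
move_arm --targets '[[[0, 0, 0, 0, 0.045], [0, 0, 0, 0, 0.041], [0, 0, 0, 0, 0.038], [0, 0, 0, 0, 0.036], [0, 0, 0, 0, 0.036]]]'

```text
t: 6.75
position: [0.4964, -0.2167, 0.1168]
tool_rot: [-3.119, 0.336, 0.012]
wrist_force: [0.7, 0.9, 3.0]
opening: 0.0379
```

```bash
python3 -c "
from h import *
to([.4978,-.2177,.1185],-12)"
```

```text
t 6.75 pos [ 0.4964 -0.2167  0.1168] xaxis yaw -12.28 z [-0.0072  0.0051 -1.    ] q [-5.400e-01  4.010e-01  1.748e+00  1.000e-03  1.002e+00  1.245e+00] F [0.69 0.9  2.98] T [ 0.14   0.002 -0.024] op 0.0379
shift mm [ 1.59  0.62 -1.67] turn -0.28
```

Request:
move_arm --targets '[[[0, 0, 0, 0, 0.045], [0.0008, 0.0003, -0.001, 0, 0.05], [0.0015, 0.0006, -0.0017, 0, 0.05], [0.0015, 0.0006, -0.0017, 0, 0.05], [0.0015, 0.0006, -0.0017, 0, 0.046]]]'

```text
t: 7.25
position: [0.4977, -0.2177, 0.1185]
tool_rot: [-3.119, 0.336, 0.012]
wrist_force: [0.6, 1.2, 0.6]
opening: 0.0468
```

```bash
python3 -c "
from h import *
to([.4978,-.2177,.1185],-12)"
```

```text
t 7.25 pos [ 0.4977 -0.2177  0.1185] xaxis yaw -12.28 z [-0.0073  0.0051 -1.    ] q [-5.400e-01  4.010e-01  1.742e+00  1.000e-03  1.007e+00  1.245e+00] F [0.63 1.16 0.59] T [ 0.016 -0.007 -0.056] op 0.0468
shift mm [ 0.1  -0.03 -0.  ] turn -0.28
```

Request:
move_arm --targets '[[[0, 0, 0, 0, 0.042], [0, 0, 0, 0, 0.039], [0, 0, 0, 0, 0.036], [0, 0, 0, 0, 0.035], [0, 0, 0, 0, 0.035]]]'

```text
t: 7.75
position: [0.4976, -0.2175, 0.1184]
tool_rot: [-3.119, 0.336, 0.012]
wrist_force: [0.0, 1.5, 0.6]
opening: 0.0374
```

Request:
move_arm --targets '[[[0, 0, 0, -2, 0.034], [0, 0, 0, -6, 0.034], [0, 0, 0, -10, 0.034], [0, 0, 0, -14, 0.034], [0, 0, 0, -16, 0.034]]]' --grip_force 15

```text
t: 8.25
position: [0.4977, -0.2175, 0.1184]
tool_rot: [-3.134, -0.106, 0.011]
wrist_force: [0.3, 1.1, 0.6]
opening: 0.0371
```

```bash
python3 -c "
from h import *
to([.4978,-.2177,.1185],18.5)"
```

```text
t 8.25 pos [ 0.4977 -0.2175  0.1184] xaxis yaw 3.86 z [-0.0074  0.0054 -1.    ] q [-5.400e-01  4.010e-01  1.743e+00  1.000e-03  1.007e+00  9.630e-01] F [0.27 1.05 0.56] T [ 0.108 -0.044  0.027] op 0.0371
shift mm [ 0.12  0.21 -0.06] turn -14.64
```

Request:
move_arm --targets '[[[0, 0, 0, -4, 0.034], [0, 0, 0, -8, 0.034], [0, 0, 0, -12, 0.034], [0, 0, 0, -14.6, 0.034], [0, 0, 0, -14.6, 0.034]]]' --grip_force 30

```text
t: 8.75
position: [0.4977, -0.2176, 0.1185]
tool_rot: [-3.095, -0.504, 0.01]
wrist_force: [0.4, 0.5, 0.2]
opening: 0.0374
```

Request:
move_arm --targets '[[[0, 0, -0.001, 0, 0.033], [0, 0, -0.002, 0, 0.033], [0, 0, -0.003, 0, 0.033], [0, 0, -0.003, 0, 0.033], [0, 0, -0.003, 0, 0.033]]]'

```text
t: 9.25
position: [0.4976, -0.2176, 0.1214]
tool_rot: [-3.095, -0.503, 0.01]
wrist_force: [-0.2, -0.1, -4.2]
opening: 0.0372
```

```bash
python3 -c "
from h import *
to([.4978,-.2177,.1185],18.5)"
```

```text
t 9.25 pos [ 0.4976 -0.2176  0.1214] xaxis yaw 18.47 z [-0.0075  0.0053 -1.    ] q [-5.400e-01  3.970e-01  1.740e+00  1.000e-03  1.014e+00  7.080e-01] F [-0.16 -0.08 -4.2 ] T [ 0.022 -0.007  0.022] op 0.0372
shift mm [0.15 0.21 2.89] turn -0.03
```

Request:
move_arm --targets '[[[0, 0, -0.001, 0, 0.033], [0, 0, -0.002, 0, 0.033], [0, 0, -0.003, 0, 0.033], [0, 0, -0.0033, 0, 0.033], [0, 0, -0.0033, 0, 0.033]]]'

```text
t: 9.75
position: [0.4974, -0.2174, 0.1244]
tool_rot: [-3.094, -0.503, 0.011]
wrist_force: [0.8, -0.2, -8.3]
opening: 0.0371
```

```bash
python3 -c "
from h import *
to([.4978,-.2177,.1185],18.5)"
```

```text
t 9.75 pos [ 0.4974 -0.2174  0.1244] xaxis yaw 18.47 z [-0.008   0.0056 -1.    ] q [-5.400e-01  3.930e-01  1.737e+00  1.000e-03  1.021e+00  7.080e-01] F [ 0.83 -0.2  -8.3 ] T [-0.065 -0.173 -0.029] op 0.0371
shift mm [0.33 0.43 5.86] turn -0.03
```

Request:
move_arm --targets '[[[0, 0, -0.0008, 0, 0.033], [0, 0, -0.0012, -1, 0.033], [0, 0, -0.0012, -2, 0.033], [0, 0, -0.0012, -3, 0.033], [0, 0, -0.0012, -3, 0.033]]]'

```text
t: 10.25
position: [0.4972, -0.2173, 0.1254]
tool_rot: [-3.079, -0.585, 0.011]
wrist_force: [0.7, 0.3, -10.7]
opening: 0.0375
```

Request:
move_arm --targets '[[[0, 0, -0.0005, 0, 0.033], [0, 0, -0.0005, -1, 0.033], [0, 0, -0.0005, -2, 0.033], [0, 0, -0.0005, -2.5, 0.033], [0, 0, -0.0005, -2.5, 0.033]]]'

```text
t: 10.75
position: [0.4972, -0.2172, 0.1259]
tool_rot: [-3.065, -0.653, 0.011]
wrist_force: [0.3, 1.0, -11.0]
opening: 0.0377
```

```bash
python3 -c "
from h import *
to([.4978,-.2177,.1185],18.5)"
```

```text
t 10.75 pos [ 0.4972 -0.2172  0.1259] xaxis yaw 24.05 z [-0.0085  0.006  -0.9999] q [-5.400e-01  3.910e-01  1.736e+00  1.000e-03  1.025e+00  6.110e-01] F [  0.29   0.98 -11.05] T [ 0.043 -0.169 -0.045] op 0.0377
shift mm [0.4  0.76 7.42] turn 5.55
```

Request:
move_arm --targets '[[[0, 0, 0.0004, -0.5, 0.033], [0, 0, 0.0005, -1, 0.033], [0, 0, 0.0005, -2, 0.033], [0, 0, 0.0005, -2.5, 0.033], [0, 0, 0.0005, -2.5, 0.033]]]'

```text
t: 11.25
position: [0.4972, -0.2172, 0.1255]
tool_rot: [-3.05, -0.72, 0.011]
wrist_force: [0.5, 0.2, -9.0]
opening: 0.0375
```

```bash
python3 -c "
from h import *
to([.4978,-.2177,.1185],18.5)"
```

```text
t 11.25 pos [ 0.4972 -0.2172  0.1255] xaxis yaw 26.57 z [-0.0085  0.006  -0.9999] q [-5.400e-01  3.920e-01  1.736e+00  1.000e-03  1.024e+00  5.670e-01] F [ 0.46  0.23 -8.95] T [ 0.064 -0.208 -0.062] op 0.0375
shift mm [0.4  0.79 6.95] turn 8.07
```

Request:
move_arm --targets '[[[0, 0, -0.0001, -0.5, 0.033], [0, 0, -0.0001, -1, 0.033], [0, 0, -0.0001, -1.5, 0.033], [0, 0, -0.0001, -2, 0.033], [0, 0, -0.0001, -2, 0.033]]]'

```text
t: 11.75
position: [0.4976, -0.2177, 0.1262]
tool_rot: [-3.038, -0.774, 0.01]
wrist_force: [0.0, -0.6, -4.5]
opening: 0.0376
```

```bash
python3 -c "
from h import *
to([.4978,-.2177,.1185],18.5)"
```

```text
t 11.75 pos [ 0.4976 -0.2177  0.1262] xaxis yaw 28.6 z [-0.0076  0.005  -1.    ] q [-0.54   0.391  1.735  0.     1.024  0.532] F [ 0.02 -0.59 -4.54] T [-0.122  0.057 -0.039] op 0.0376
shift mm [0.25 0.12 7.65] turn 10.1
```

The pull has dropped to about the lock's weight, so it has let go about 10° past the 6. I'm lifting straight up without turning.

Request:
move_arm --targets '[[[0, 0, -0.001, 0, 0.033], [0, 0, -0.002, 0, 0.033], [0, 0, -0.003, 0, 0.033], [0, 0, -0.003, 0, 0.033], [0, 0, -0.003, 0, 0.033]]]'

```text
t: 12.25
position: [0.4977, -0.2178, 0.1293]
tool_rot: [-3.038, -0.774, 0.009]
wrist_force: [0.3, -0.4, -3.8]
opening: 0.037
```

```bash
python3 -c "
from h import *
to([.4978,-.2177,.1185],18.5)"
```

```text
t 12.25 pos [ 0.4977 -0.2178  0.1293] xaxis yaw 28.6 z [-0.0074  0.0048 -1.    ] q [-0.54   0.387  1.732  0.     1.031  0.532] F [ 0.28 -0.43 -3.8 ] T [-0.031  0.02  -0.017] op 0.037
shift mm [ 0.18  0.06 10.77] turn 10.1
```

Request:
move_arm --targets '[[[0, -0.0001, -0.006, 0, 0.033], [-0.0001, -0.0001, -0.014, 0, 0.033], [-0.0001, -0.0002, -0.022, 0, 0.033], [-0.0001, -0.0002, -0.028, 0, 0.033], [-0.0001, -0.0002, -0.03, 0, 0.033]]]'

```text
t: 12.75
position: [0.4983, -0.2181, 0.1605]
tool_rot: [-3.039, -0.775, 0.007]
wrist_force: [0.8, -0.1, -4.2]
opening: 0.0373
```

```bash
python3 -c "
from h import *
to([.4978,-.2177,.1885],18.5)"
```

```text
t 12.75 pos [ 0.4983 -0.2181  0.1605] xaxis yaw 28.6 z [-0.0057  0.0039 -1.    ] q [-0.54   0.349  1.7    0.     1.1    0.532] F [ 0.84 -0.06 -4.18] T [ 0.019  0.029 -0.007] op 0.0373
shift mm [ -0.37  -0.8  -28.02] turn 10.1
```

Request:
move_arm --targets '[[[-0.0002, -0.0004, -0.01, 0, 0.033], [-0.0003, -0.0006, -0.02, 0, 0.033], [-0.0003, -0.0008, -0.03, 0, 0.033], [-0.0003, -0.0008, -0.036, 0, 0.033], [-0.0003, -0.0008, -0.036, 0, 0.033]]]'

```text
t: 13.25
position: [0.4987, -0.2181, 0.1978]
tool_rot: [-3.041, -0.775, 0.005]
wrist_force: [-0.2, -1.0, -3.1]
opening: 0.0372
```

```bash
python3 - <<'E'
from h import *
K,T=cam("top")
c=[back(K,T,(190+a/2.8,140+b/2.8),.03) for a,b in[(78,75),(288,84),(279,238),(70,228)]]
print(np.mean(c,0).round(3),np.array(c).round(3))
to([.573,.207,.18],28.6)
E
```

```text
[0.571 0.205 0.03 ] [[0.658 0.32  0.03 ]
 [0.654 0.088 0.03 ]
 [0.484 0.092 0.03 ]
 [0.489 0.321 0.03 ]]
t 13.25 pos [ 0.4987 -0.2181  0.1978] xaxis yaw 28.6 z [-0.0037  0.0027 -1.    ] q [-0.54   0.306  1.658  0.     1.181  0.532] F [-0.21 -1.02 -3.07] T [-0.025  0.004  0.014] op 0.0372
shift mm [ 268.83 -337.59   18.67] turn 0.0
```

Request:
move_arm --targets '[[[0.01, -0.013, 0, 0, 0.033], [0.033, -0.042, 0, 0, 0.033], [0.058, -0.073, 0, 0, 0.033], [0.08, -0.1, 0, 0, 0.033], [0.09, -0.113, 0, 0, 0.033]]]'

```text
t: 13.75
position: [0.5231, -0.072, 0.1975]
tool_rot: [-3.038, -0.777, 0.006]
wrist_force: [-0.3, -0.5, -4.4]
opening: 0.0372
```

```bash
python3 -c "
from h import *
to([.571,.206,.18],28.6)"
```

```text
t 13.75 pos [ 0.5231 -0.072   0.1975] xaxis yaw 28.7 z [-0.0049  0.0047 -1.    ] q [-0.27   0.284  1.692  0.003  1.171  0.799] F [-0.27 -0.52 -4.44] T [-0.051 -0.05  -0.019] op 0.0372
shift mm [ 175.58 -220.68   18.58] turn 0.1
```

Request:
move_arm --targets '[[[0.015, -0.018, 0.001, 0, 0.033], [0.04, -0.05, 0.002, 0, 0.033], [0.07, -0.085, 0.005, 0, 0.033], [0.09, -0.113, 0.007, 0, 0.033], [0.1, -0.125, 0.008, 0, 0.033]]]'

```text
t: 14.25
position: [0.5498, 0.0895, 0.1894]
tool_rot: [-3.035, -0.781, 0.008]
wrist_force: [-0.6, -0.4, -4.1]
opening: 0.0371
```

```bash
python3 -c "
from h import *
to([.571,.206,.12],28.6)"
```

```text
t 14.25 pos [0.5498 0.0895 0.1894] xaxis yaw 28.85 z [-0.0065  0.006  -1.    ] q [0.033 0.333 1.64  0.007 1.174 1.098] F [-0.62 -0.36 -4.13] T [ 0.002  0.06  -0.037] op 0.0371
shift mm [ 74.99 -91.21  69.97] turn 0.25
```

Request:
move_arm --targets '[[[0.018, -0.022, 0.01, 0, 0.033], [0.042, -0.052, 0.03, 0, 0.033], [0.064, -0.079, 0.05, 0, 0.033], [0.075, -0.091, 0.065, 0, 0.033], [0.075, -0.091, 0.07, 0, 0.033]]]'

```text
t: 14.75
position: [0.57, 0.2074, 0.1178]
tool_rot: [-3.034, -0.784, 0.012]
wrist_force: [-0.5, 0.1, -3.6]
opening: 0.0371
```

Request:
move_arm --targets '[[[0, 0, 0.01, 0, 0.033], [0, 0, 0.025, 0, 0.033], [0, 0, 0.04, 0, 0.033], [0, 0, 0.05, 0, 0.033], [0, 0, 0.05, 0, 0.033]]]'

```text
t: 15.25
position: [0.5684, 0.2062, 0.0665]
tool_rot: [-3.035, -0.783, 0.017]
wrist_force: [1.2, -0.2, -3.8]
opening: 0.0371
```

```bash
python3 - <<'E'
from h import *
to([.571,.206,.0295],28.6)
im=r.snapshot("side")[:,:,::-1];cv2.imwrite("pics/s2.png",cv2.resize(im[190:370,170:390],None,fx=3,fy=3))
E
```

```text
t 15.25 pos [0.5684 0.2062 0.0665] xaxis yaw 28.92 z [-0.0122  0.0044 -0.9999] q [0.229 0.542 1.644 0.009 0.966 1.29 ] F [ 1.24 -0.21 -3.82] T [-0.047 -0.007 -0.05 ] op 0.0371
shift mm [ 2.55  1.79 36.98] turn 0.32
```

View pics/s2.png

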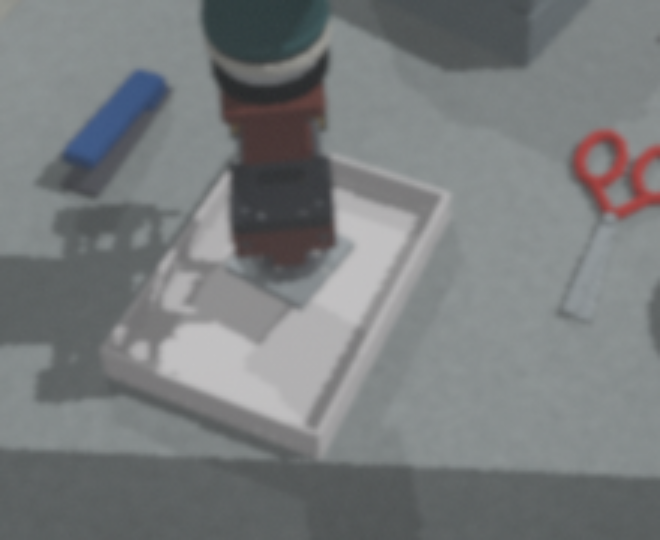

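The lock hangs level over the middle of the tray, with its foot at about (290,265) in the crop. Lowering it gently now.

Request:
move_arm --targets '[[[0, 0, 0.008, 0, 0.033], [0, 0, 0.018, 0, 0.033], [0, 0, 0.026, 0, 0.033], [0, 0, 0.031, 0, 0.033], [0, 0, 0.031, 0, 0.033]]]'

```text
t: 15.8
position: [0.5679, 0.2066, 0.0353]
tool_rot: [-3.035, -0.783, 0.017]
wrist_force: [-0.6, 1.1, -5.1]
opening: 0.0372
```

```bash
python3 -c "
from h import *
to([.571,.206,.0295],28.6)"
```

```text
t 15.8 pos [0.5679 0.2066 0.0353] xaxis yaw 28.94 z [-0.0126  0.0044 -0.9999] q [0.23  0.585 1.665 0.009 0.904 1.29 ] F [-0.55  1.08 -5.05] T [-0.02  -0.042  0.021] op 0.0372
shift mm [2.47 2.1  5.78] turn 0.34
```

Request:
move_arm --targets '[[[0, 0, 0.001, 0, 0.033], [0, 0, 0.002, 0, 0.033], [0, 0, 0.003, 0, 0.033], [0, 0, 0.004, 0, 0.033], [0, 0, 0.0045, 0, 0.033]]]'

```text
t: 16.3
position: [0.5679, 0.2067, 0.0309]
tool_rot: [-3.035, -0.783, 0.017]
wrist_force: [0.1, 0.4, -3.5]
opening: 0.0369
```

```bash
python3 -c "
from h import *
to([.571,.206,.0295],28.6)"
```

```text
t 16.3 pos [0.5679 0.2067 0.0309] xaxis yaw 28.94 z [-0.0124  0.0045 -0.9999] q [0.23  0.591 1.667 0.009 0.895 1.29 ] F [ 0.09  0.44 -3.54] T [-0.037 -0.053 -0.021] op 0.0369
shift mm [2.4  2.09 1.36] turn 0.34
```

Request:
move_arm --targets '[[[0, 0, 0.0004, 0, 0.033], [0, 0, 0.0008, 0, 0.033], [0, 0, 0.0012, 0, 0.033], [0, 0, 0.0015, 0, 0.033], [0, 0, 0.0015, 0, 0.033]]]'

```text
t: 16.8
position: [0.568, 0.2067, 0.0296]
tool_rot: [-3.035, -0.783, 0.017]
wrist_force: [-0.6, -0.4, -1.6]
opening: 0.037
```

```bash
python3 -c "
from h import *
to([.571,.206,.0295],28.6)"
```

```text
t 16.8 pos [0.568  0.2067 0.0296] xaxis yaw 28.94 z [-0.0122  0.0046 -0.9999] q [0.23  0.592 1.668 0.009 0.892 1.29 ] F [-0.59 -0.45 -1.63] T [-0.003  0.087 -0.009] op 0.037
shift mm [2.3  2.11 0.08] turn 0.34
```

Contact is starting. One more small step down, then release.

Request:
move_arm --targets '[[[0, 0, 0.0004, 0, 0.033], [0, 0, 0.0008, 0, 0.033], [0, 0, 0.001, 0, 0.033], [0, 0, 0.001, 0, 0.033], [0, 0, 0.001, 0, 0.033]]]'

```text
t: 17.3
position: [0.5679, 0.2068, 0.0294]
tool_rot: [-3.035, -0.783, 0.016]
wrist_force: [-3.0, -0.0, 6.4]
opening: 0.0375
```

Request:
move_arm --targets '[[[0, 0, 0, 0, 0.038], [0, 0, 0, 0, 0.042], [0, 0, 0, 0, 0.05], [0, 0, 0, 0, 0.06], [0, 0, 0, 0, 0.07]]]' --grip_force 8

```text
t: 17.8
position: [0.5681, 0.2068, 0.0293]
tool_rot: [-3.035, -0.783, 0.016]
wrist_force: [-0.1, -0.0, -1.1]
opening: 0.0624
```

```bash
python3 -c "
from h import *
to([.571,.206,.0295],28.6)"
```

```text
t 17.8 pos [0.5681 0.2068 0.0293] xaxis yaw 28.94 z [-0.0118  0.0047 -0.9999] q [0.23  0.593 1.668 0.009 0.891 1.29 ] F [-0.14 -0.02 -1.11] T [-0.037  0.    -0.039] op 0.0624
shift mm [ 2.14  2.13 -0.19] turn 0.34
```

Request:
move_arm --targets '[[[0, 0, -0.005, 0, 0.075], [0, 0, -0.02, 0, 0.08], [0, 0, -0.045, 0, 0.08], [0, 0, -0.08, 0, 0.08], [0, 0, -0.11, 0, 0.08]]]'

```text
t: 18.3
position: [0.5695, 0.2063, 0.141]
tool_rot: [-3.035, -0.783, 0.015]
wrist_force: [0.5, 0.7, -0.1]
opening: 0.08
```

Request:
move_arm --targets '[[[-0.02, 0, -0.01, 0, 0.08], [-0.04, 0, -0.01, 0, 0.08], [-0.06, 0, -0.01, 0, 0.08], [-0.06, 0, -0.01, 0, 0.08], [-0.06, 0, -0.01, 0, 0.08]]]'

```text
t: 18.8
position: [0.5175, 0.1773, 0.152]
tool_rot: [-3.035, -0.783, 0.014]
wrist_force: [0.8, -0.2, 0.2]
opening: 0.0801
```

```bash
python3 - <<'E'
from h import *
st()
a=cv2.resize(r.snapshot("side")[180:360,160:420,::-1],None,fx=2,fy=2);b=cv2.resize(r.snapshot("wrist")[:,:,::-1],(520,325))
cv2.imwrite("pics/f.png",np.vstack([a,b])[:600]);st()
E
```

```text
t 18.8 pos [0.5175 0.1773 0.152 ] xaxis yaw 28.92 z [-0.0103  0.0051 -0.9999] q [0.199 0.363 1.701 0.008 1.086 1.261] F [ 0.81 -0.2   0.24] T [-0.038  0.003  0.002] op 0.0801
t 18.9 pos [0.5183 0.1776 0.1517] xaxis yaw 28.94 z [-0.01    0.0051 -0.9999] q [0.199 0.365 1.7   0.008 1.086 1.261] F [-0.14 -0.14 -0.5 ] T [ 0.006 -0.012  0.032] op 0.0796
```

View pics/f.png

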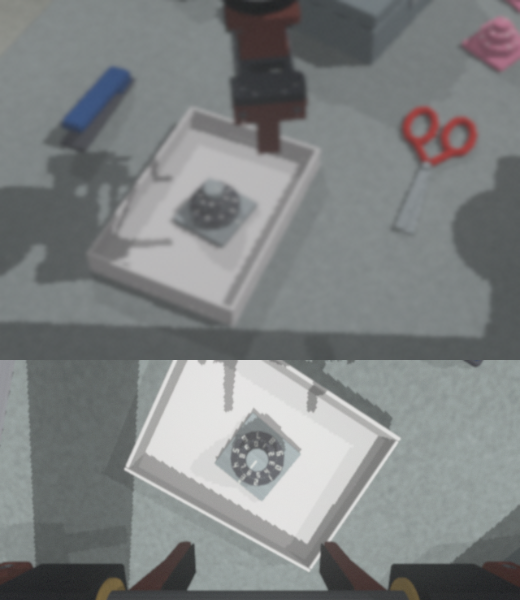

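The lock stands flat in the middle of the tray, at about (214,212) in the side view. The gripper is clear of everything, so I'm handing in.

```bash
python3 -c "
from workcell import r
print(r.job_done())"
```

```text
the job is handed in; nothing more can be done
None
```

The lock is off the cash box and standing upright near the middle of the white tray. I handed the job in at about 19 s; it reported no verdict.

- **Outer ring:** I turned it about 65° clockwise with an 8 N grip. A close picture then measured it at 108°, which is the 3.
- **Inner ring:** I turned it to the 6, then pulled up with 4 to 7 N over the lock's weight of about 4.2 N while turning on slowly. The pull dropped back to the weight about 10° past the 6, so I stopped turning and lifted straight off.
- **Set-down:** I lowered it in small steps. The wrist force peaked at a reading of about 6 N upward, or roughly 11 N on the tray, well under the 40 N limit.
- **Last pictures:** The lock stands flat and released. The gripper is about 15 cm up, touching nothing, and the scissors and stapler look unmoved. The pine cone and tape roll were not in those views.

**What disagreed:**
- **Lock position:** The first two close views put the lock about 2 to 3 mm apart. Part of that was a pose read after the picture, and the rest fitted a camera offset of about 2 mm, which I corrected before gripping.
- **Inner-ring approach:** My first descent went about 1.7 mm too low and rested on the outer ring with about 3 N. I opened, raised and gripped again.
- **Tool tilt:** The tool ended up tilted by about 0.7°, well inside the 3.5° allowed for the lock.

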